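# Free the tea tray and hold it up level

### The job

The engraved brass tea tray is held down on its engraving block by two flat steel dogs, one under each hex nut. Turn each nut counter-clockwise, about a quarter turn, until its dog is clear of the tray's rim; then lift the tray (it has a centre handle) and hold it over the block, some 10 to 15 cm above it, level and steady for a couple of seconds, and finish while still holding it there. Leave the tea glass, the hammer and the bowl alone.

Things in the scene. Friction and masses are not known exactly. Their poses are not given: they have to be found in the camera images.
- fixture: wooden engraving fixture, fixed to the table: a board 160 (x) x 330 (y) x 20 mm with a round block of 150 mm diameter on its middle whose top is 45 mm above the table, and a nut with a dog near either end of the board. Origin: centre of the board's underside, on the table; z up, y along the board towards the left nut
- tray: round brass tea tray, 220 mm diameter over its rim, rim 12 mm high, 0.4 to 0.6 kg, centre of mass on its axis, lying loose on the block (its underside 45 mm above the table). Origin: centre of its underside; z up, x along its handle bar
- tray_handle (a point): centre of the tray's handle bar, 66 mm above the tray's underside, on its axis: a level brass bar 104 mm long (along the point's x), 14 mm wide (along y), 16 mm tall, on two 10 mm posts 45 mm either side of the centre; free space of 54 mm below the bar. Take it across its width
- left_nut (a point): centre of the left hex nut, on the fixture's +y side, 132 mm from its axis: 30 mm across flats, 24 mm tall, 77.5 mm above the table. Site x points along the dog, a flat arm fixed under the nut (36 mm long from the axis, 16 wide, 6 thick); z up. Two of the nut's six flats face +x and -x. The bare thread end stands 7 mm out of its top. Only the handle stands higher
- right_nut (a point): centre of the right hex nut, on the fixture's -y side, 132 mm from its axis: 30 mm across flats, 24 mm tall, 77.5 mm above the table. Site x points along the dog, a flat arm fixed under the nut (36 mm long from the axis, 16 wide, 6 thick); z up. Two of the nut's six flats face +x and -x. The bare thread end stands 7 mm out of its top. Only the handle stands higher
- left_dog (a joint): angle of the left nut and its dog, rad. 0: the dog points at the tray's centre, 14 mm over its rim, and bars lifting. Grows counter-clockwise seen from above; clear of the rim from 1.1 on; stops at -0.3 and 1.65. Starts at -0.1 to 0.3. The nut does not climb, turns with 0.12 N m of friction and stays where it is left
- right_dog (a joint): angle of the right nut and its dog, rad. 0: the dog points at the tray's centre, 14 mm over its rim, and bars lifting. Grows counter-clockwise seen from above; clear of the rim from 1.1 on; stops at -0.3 and 1.65. Starts at -0.1 to 0.3. The nut does not climb, turns with 0.12 N m of friction and stays where it is left
- tea_glass: bystander: empty glass beaker, 60 mm diameter, 85 mm tall, beyond the fixture on its +x side; origin: centre of its underside
- chasing_hammer: bystander: hammer of 160 mm lying flat beyond the fixture on its +x side; origin: on the table, under its middle
- bowl: bystander: brass bowl, 90 mm diameter, 40 mm tall, beyond the fixture on its +x side; origin: centre of its underside

How it is judged:
On the way, in this order (a step that is already met when the one before it is completed fails the run):
1. both dogs are turned clear of the rim, the tray still on its block (value of joint each of left_dog, right_dog above 1.1 rad and z of tray in the frame of fixture below 0.06 m), for 0.2 s.
2. the tray is held up by the fingers over the block, level and steady, for 1.5 s (value of joint each of left_dog, right_dog above 1.1 rad and z of tray in the frame of fixture between 0.105 and 0.245 m and horizontal distance between tray and fixture below 0.08 m and angle between tray's own z axis and vertical below 0.1 rad and linear speed of tray below 0.03 m/s and angular speed of tray below 0.15 rad/s and contact force between tray and the fingers above 3 N and contact force between tray and fixture below 0.2 N), for 1.5 s.
At the end, for the whole second after the job is handed in: The fingers hold the tray with nothing else touching it: its underside 60 to 200 mm above the block's top, its centre within 80 mm of the block's axis, tilted less than 0.10 rad, moving slower than 30 mm/s and 0.15 rad/s, both dogs still turned past 1.1 rad (all of step 2); the arm keeps its last pose, push and grip.
It fails at once if a bystander is moved more than 30 mm or knocked over (distance of any of tea_glass, chasing_hammer, bowl from where it was at the start of the episode above 0.03 m or angle between any of tea_glass, bowl's own z axis and vertical above 0.5 rad).
It fails at once if the tray is tipped by more than 0.35 rad (angle between tray's own z axis and vertical above 0.35 rad).
It also fails if it takes over 64 s, if anything falls off the work surface, if the arm or the gripper's body presses on something with over 40 N, if the wrist force passes 120 N, or if a joint passes its speed limit or range.

### The arm

A 7-joint arm with a two-finger parallel gripper is mounted at the origin on the work surface. World frame = base frame: x ahead of the robot, y to its left, z up, the work surface at z = 0. Lengths are in m, angles in rad, forces in N, time in s.
With the tool pointing down it reaches from about 0.35 to 0.9 m from the base axis. Payload 8.1 kg.
Tool frame: the origin (TCP) lies midway between the tips of the shut fingers; the grasp point (between the pads) lies 19 mm behind it; z points along the fingers, y is the line along which they close (so a half turn about z gives the same grasp; the last joint's range is limited). The gripper opens to 92 mm and grips with 3 to 60 N. Pads are 19 mm wide; open, the fingers measure 130 mm over their backs; the gripper's body (75 mm by 190 mm) begins 47 mm behind the grasp point.
Start: joints at [-1.361, 0.434, 0.025, 1.573, -0.012, 1.134, -0.075], TCP at [0.192, 0.595, 0.201] pointing down, gripper open.
Joint ranges: [-2.62, 2.62], [-0.44, 2.09], [-1.27, 1.32], [0.08, 2.57], [-1.32, 4.46], [0.12, 2], [-2.74, 2.74]. Speed limits (rad/s): [2.22, 2.22, 3.01, 3.01, 3.14, 3.14, 3.14].

### API

Orientations are given as a rotation vector (axis times angle).
In Python, from cell import arm gives the robot as it stands.
- The arm moves only by the tool send_rows, never from a script. Its argument "increments" is a list of rows, each a list of 3 entries, a list of its own where there are three numbers: the finger opening in cm, from 0 to 9.18, then the shift along the tool's x, y, z in cm, then the turn, a rotation vector about the tool's x, y, z in rad. A call has 1 to 5 rows; each row shifts and turns the commanded pose from where the row before left it, along the tool's axes as they then stand; what a row does not reach is not made up. A row lasts 1/10 s, in which the tool goes at most 50 mm and 8.59 degrees, less where a joint would pass 70% of its speed; a pose out of reach is approached as far as the arm can. A call is refused whole if a number of a shift passes 5 or a number of a turn 0.15, either way. A call with a gripper value outside its range is refused whole. The fingers move at their own pace and stop on an object; "force" is the grip in N (left out, the last holds). Time passes only in rows, so rows that do not move let the fingers close. It gives the time, the measured TCP pose, the force, the opening and the grip force at its end, in the units of the state.
- arm.observe(): the state, without advancing time (a new reading comes with each control period).
- arm.get_image(name): name is "scene" or "top"; returns the picture (420x560x3 uint8, red, green, blue); there is no depth.
- arm.camera_params(name): a dict with "camera_matrix" (3x3 intrinsics, pixels), "R" (3x3) and "t" (3): a world point X has camera coordinates R X + t. Camera axes: x right, y down, z forward; pixel columns grow to the right and rows downward; lengths in m; the calibration is good to about 2 mm. A picture is of the moment at which its call begins. camera_params takes no time and is no camera call.
- arm.sign_off(): hands the job in; it is judged then, once.
The state is a dict: "clock": time; "joints": joint angles; "dq": joint speeds; "joint_efforts": joint torques, N m; "position": TCP position; "ee_rot": TCP orientation; "force": force on the tool from outside, world axes, zero at the start; "ft_torque": the same for the moment, N m; "width": opening from 0.0 (shut) to 1.0 (fully open); "gripper_force": force on a finger pad.
Only numpy, scipy, OpenCV 4.12 (cv2) and the standard library are available. Lean on these libraries where they do the work, as an engineer would, in place of code of your own. Each camera call takes 0.05 s, during which the arm holds its last target. There are 200 camera calls.

## Working session

There is one attempt and no reset: what is moved stays moved. The work goes in short steps, Python scripts to look and compute and a tool call to move; the robot and the scene stay as the last step left them, time stands still between calls to the robot, and variables do not carry over. Pictures are saved under pics/ and viewed, at most 10 in all, crops included, and the job is handed in when it is done.

Besides the shell and the picture viewer there is one more tool, called in YAML: its name, and indented under it one key for each argument. send_rows: Moves the arm, as the interface text tells. Its arguments: {"type":"object","properties":{"increments":{"type":"array"},"force":{"type":"number"}},"required":["increments"]}

```bash
mkdir -p pics; python3 - <<'E'
from cell import arm
import cv2,numpy as np
for n in("scene","top"):
    cv2.imwrite(f"pics/{n}0.png",arm.get_image(n)[:,:,::-1]); p=arm.camera_params(n); print(n,p["camera_matrix"],p["R"],p["t"])
print(arm.observe())
E
```

```text
scene [[434.36442265   0.         275.63559298]
 [  0.         434.36442265 208.55634644]
 [  0.           0.           1.        ]] [[ 6.43045690e-01  7.65827810e-01 -8.26601385e-05]
 [ 6.47573746e-01 -5.43808443e-01 -5.33779562e-01]
 [-4.08828184e-01  3.43191118e-01 -8.45623659e-01]] [-0.42244679 -0.34591607  1.03712169]
top [[428.9656736    0.         279.6963119 ]
 [  0.         428.9656736  212.87222724]
 [  0.           0.           1.        ]] [[-0.01073446 -0.99890159  0.04561115]
 [-0.9880537   0.00358293 -0.15406834]
 [ 0.15373569 -0.04672011 -0.98700687]] [0.00361586 0.65696374 0.693855  ]
{'clock': 0.1, 'joints': array([-1.36062818,  0.43511717,  0.02495607,  1.57400287, -0.01163549,
        1.13398755, -0.07507054]), 'dq': array([ 0.00079511, -0.00144015, -0.00021957, -0.00088793, -0.00067236,
        0.00140049, -0.00039766]), 'joint_efforts': array([ 3.44177795e-03, -6.69125676e+01,  9.88301262e-01, -3.15142751e+01,
       -6.04212284e-02,  3.73909087e-02,  4.67902112e-05]), 'position': array([0.1921892 , 0.59420327, 0.20044696]), 'ee_rot': array([-4.89335389e-01, -3.10311788e+00,  2.14249763e-03]), 'force': array([ 0.59097916,  0.10447052, -0.42002459]), 'ft_torque': array([ 0.03256997, -0.00822354,  0.01357384]), 'gripper_force': 0.0, 'width': 1.0020973788166534}
```

View pics/top0.png

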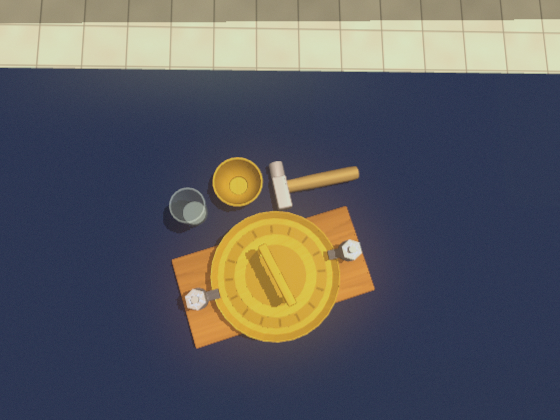

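View pics/scene0.png

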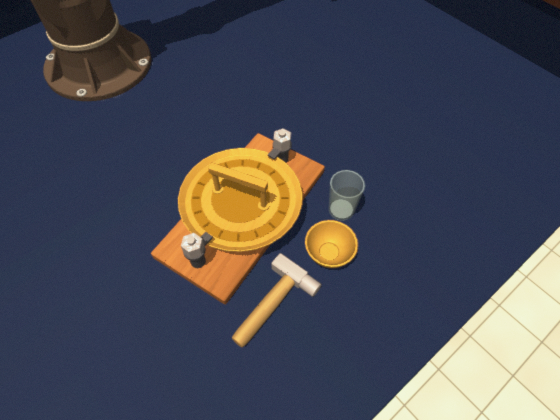

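```bash
cat > h.py <<'E'
import cv2,numpy as np
from cell import arm
def ray(n,uv,z):
    p=arm.camera_params(n);R=np.array(p["R"]);t=np.array(p["t"])
    c=-R.T@t; d=R.T@np.linalg.inv(p["camera_matrix"])@[uv[0],uv[1],1]
    return (c+d*(z-c[2])/d[2])[:2]
def proj(n,X):
    p=arm.camera_params(n);q=p["camera_matrix"]@(np.array(p["R"])@X+p["t"]);return q[:2]/q[2]
E
python3 - <<'E'
from h import *
im=cv2.imread("pics/top0.png");hsv=cv2.cvtColor(im,cv2.COLOR_BGR2HSV)
for nm,c in(("L",(195,299)),("R",(351,250))):
    m=((hsv[...,1]<60)&(hsv[...,2]>110)).astype(np.uint8); k=np.zeros_like(m);cv2.circle(k,c,17,1,-1)
    p=cv2.findNonZero(m*k);ctr=cv2.minEnclosingCircle(p)[0];print(nm,"nut",len(p),ctr,ray("top",ctr,.0895))
print("handle",[ray("top",p,.119) for p in((264,248),(291,302))])
B=[ray("top",p,.02) for p in((347,207),(374,290),(197,347),(172,259))];print("board",B,np.mean(B,0))
a=[cv2.resize(im[y-30:y+30,x-30:x+30],(400,400),interpolation=cv2.INTER_CUBIC) for x,y in((200,297),(346,252))]
cv2.imwrite("pics/nuts.png",np.hstack(a))
E
```

```text
L nut 409 (198.5, 298.5) [0.51435249 0.13074645]
R nut 310 (351.5, 249.5) [ 0.58989534 -0.11620705]
handle [array([0.59124899, 0.02709741]), array([ 0.5085183 , -0.01369581])]
board [array([ 0.67218521, -0.12572781]), array([ 0.52245345, -0.16885462]), array([0.43013802, 0.14149625]), array([0.58034962, 0.18794358])] [0.55128157 0.00871435]
```

View pics/nuts.png

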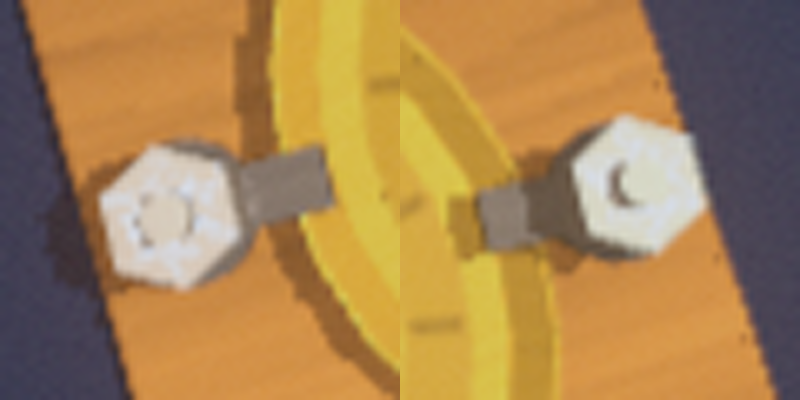

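The crops show the left nut's hexagon centred at about (195.7, 299.5) with its dog tip at (218.9, 293.2). The right nut is at (352, 249.6) with its dog tip at (328.3, 255.0).

```bash
python3 - <<'E'
from h import *
from scipy.spatial.transform import Rotation as Ro
L=ray("top",(195.65,299.55),.0895);R=ray("top",(352,249.6),.0895)
print(L,R,"dist",np.linalg.norm(L-R),"mid",(L+R)/2)
ax=np.arctan2(*(L-R)[::-1]);print("fix y axis deg",np.degrees(ax))
for n,c,t in(("L",L,(218.9,293.2)),("R",R,(328.3,255))):
    d=ray("top",t,.0655)-c; print(n,"dog len",np.linalg.norm(d),"yaw",np.degrees(np.arctan2(d[1],d[0])))
H=[ray("top",p,.119) for p in((264,248),(291,302))];d=H[0]-H[1];print("handle",np.mean(H,0),np.linalg.norm(d),np.degrees(np.arctan2(d[1],d[0])))
# scene check
for X in (np.r_[L,.0895],np.r_[R,.0895],np.r_[(L+R)/2,.119]):print(proj("scene",X))
o=arm.observe();M=Ro.from_rotvec(o["ee_rot"]).as_matrix();print(M.round(3), "tool y yaw",np.degrees(np.arctan2(M[1,1],M[0,1])))
for n,c in(("L",L),("R",R)):print(n,"shift in tool cm",(M.T@(np.r_[c,.15]-o["position"])*100).round(2))
E
```

```text
[0.51277965 0.13518795] [ 0.58972577 -0.11702601] dist 0.2636903222298412 mid [0.55125271 0.00908097]
fix y axis deg 106.96604308022802
L dog len 0.03529815001500055 yaw -75.68092472111474
R dog len 0.036128897315346506 yaw 101.41342598425346
handle [0.54988364 0.0067008 ] 0.0922412717606377 26.247191112996703
[281.52215659 135.01373795]
[190.79382731 241.66234321]
[238.52549723 173.6502536 ]
[[-0.951  0.308 -0.   ]
 [ 0.308  0.951 -0.001]
 [-0.    -0.001 -1.   ]] tool y yaw 72.07746415610198
L shift in tool cm [-44.63 -33.8    5.09]
R shift in tool cm [-59.71 -55.43   5.13]
```

The nuts come out 263.7 mm apart (264 expected), the dog lengths are about right, and the points agree with the scene view. I'll go over the left nut first.

send_rows:
  increments:
    - [9.18, [-3.4, -2.6, 0], [0, 0, 0]]
    - [9.18, [-3.4, -2.6, 0], [0, 0, 0]]
    - [9.18, [-3.4, -2.6, 0], [0, 0, 0]]
    - [9.18, [-3.4, -2.6, 0], [0, 0, 0]]
    - [9.18, [-3.4, -2.6, 0], [0, 0, 0]]

```text
clock: 0.6
position: [0.3147, 0.4169, 0.2009]
ee_rot: [-0.489, -3.103, 0.001]
force: [0.9, 0.8, 0.7]
width: 1.001
gripper_force: 0.0
```

send_rows:
  increments:
    - [9.18, [-3.4, -2.6, 0], [0, 0, 0]]
    - [9.18, [-3.4, -2.6, 0], [0, 0, 0]]
    - [9.18, [-3.4, -2.6, 0], [0, 0, 0]]
    - [9.18, [-3.4, -2.6, 0], [0, 0, 0]]
    - [9.18, [-3.4, -2.6, 0], [0, 0, 0]]

```text
clock: 1.1
position: [0.4364, 0.241, 0.201]
ee_rot: [-0.489, -3.103, 0.0]
force: [-0.4, 0.1, 0.2]
width: 0.997
gripper_force: 0.0
```

send_rows:
  increments:
    - [9.18, [-3.4, -2.6, 0], [0, 0, 0]]
    - [9.18, [-3.4, -2.6, 0], [0, 0, 0]]
    - [9.18, [-3.4, -2.6, 0], [0, 0, 0]]

```text
clock: 1.4
position: [0.5094, 0.1355, 0.201]
ee_rot: [-0.489, -3.103, 0.0]
force: [1.6, 1.1, -0.5]
width: 0.996
gripper_force: 0.0
```

send_rows:
  increments:
    - [9.18, [0, 0, 0], [0, 0, 0.14]]
    - [9.18, [0, 0, 0], [0, 0, 0.14]]
    - [9.18, [0, 0, 0], [0, 0, 0.14]]
    - [9.18, [0, 0, 0], [0, 0, 0.14]]
    - [9.18, [0, 0, 0], [0, 0, 0.14]]

```text
clock: 1.9
position: [0.5086, 0.1369, 0.2008]
ee_rot: [-1.532, -2.742, 0.001]
force: [0.0, -0.3, 0.5]
width: 1.003
gripper_force: 0.0
```

send_rows:
  increments:
    - [9.18, [0, 0, 0], [0, 0, 0.14]]
    - [9.18, [0, 0, 0], [0, 0, 0.14]]
    - [9.18, [0, 0, 0], [0, 0, 0.14]]
    - [9.18, [0, 0, 0], [0, 0, 0.14]]
    - [9.18, [0, 0, 0], [0, 0, 0.14]]

```text
clock: 2.4
position: [0.5085, 0.137, 0.2008]
ee_rot: [-2.379, -2.051, 0.001]
force: [0.8, -0.8, -1.2]
width: 1.003
gripper_force: 0.0
```

send_rows:
  increments:
    - [9.18, [0, 0, 0], [0, 0, 0.13]]
    - [9.18, [0, 0, 0], [0, 0, 0]]
    - [9.18, [0, 0, 0], [0, 0, 0]]

```text
clock: 2.7
position: [0.5086, 0.1371, 0.2009]
ee_rot: [-2.498, -1.905, 0.001]
force: [-0.1, -0.1, -0.3]
width: 0.996
gripper_force: 0.0
```

```bash
cat >> h.py <<'E'
from scipy.spatial.transform import Rotation as Ro
def to(xyz,yaw):
    """shift (cm, present tool axes) and tool-frame turn to reach a tool-down pose whose y axis has this yaw (deg)"""
    o=arm.observe();M=Ro.from_rotvec(o["ee_rot"]).as_matrix();y=np.radians(yaw)
    Y=np.array([np.cos(y),np.sin(y),0]);Z=np.array([0,0,-1.]);T=np.c_[np.cross(Y,Z),Y,Z]
    print("t",o["clock"],"pos",o["position"].round(4),"yaw",np.degrees(np.arctan2(M[1,1],M[0,1])).round(2),"q",o["joints"].round(2),"F",o["force"].round(1),"w",round(o["width"],3),"g",o["gripper_force"])
    print("shift",(M.T@(np.array(xyz)-o["position"])*100).round(2),"turn",Ro.from_matrix(M.T@T).as_rotvec().round(3))
E
python3 -c "
from h import *
to((.5128,.1352,.07),-15.7)"
```

```text
t 2.7 pos [0.5086 0.1371 0.2009] yaw -15.35 q [-0.8   0.29  0.56  1.84 -0.18  1.05 -0.44] F [-0.1 -0.1 -0.3] w 0.996 g 0.0
shift [-0.07  0.46 13.09] turn [-0.     0.     0.006]
```

send_rows:
  increments:
    - [9.18, [0, 0.4, 3], [0, 0, 0]]
    - [9.18, [0, 0, 3], [0, 0, 0]]
    - [9.18, [0, 0, 3], [0, 0, 0]]
    - [9.18, [0, 0, 2.5], [0, 0, 0]]
    - [9.18, [0, 0, 1.5], [0, 0, 0]]

```text
clock: 3.2
position: [0.5116, 0.1357, 0.0692]
ee_rot: [-2.498, -1.904, 0.004]
force: [-0.4, -0.4, 1.2]
width: 1.0
gripper_force: 0.0
```

send_rows:
  increments:
    - [2.5, [0, 0, 0], [0, 0, 0]]
    - [2.5, [0, 0, 0], [0, 0, 0]]
    - [2.5, [0, 0, 0], [0, 0, 0]]
    - [2.5, [0, 0, 0], [0, 0, 0]]
    - [2.5, [0, 0, 0], [0, 0, 0]]
  force: 25

```text
clock: 3.7
position: [0.5132, 0.1362, 0.0719]
ee_rot: [2.502, 1.9, 0.002]
force: [0.2, -0.9, 0.4]
width: 0.616
gripper_force: 0.0
```

```bash
python3 -c "
from h import *
to((.5128,.1352,.07),-15.7)
im=arm.get_image('top');cv2.imwrite('pics/g1.png',im[150:400,100:430,::-1])"
```

```text
t 3.7 pos [0.5132 0.1362 0.0719] yaw -15.57 q [-0.72  0.46  0.49  1.98 -0.31  0.77 -0.32] F [ 0.2 -0.9  0.4] w 0.616 g 0.0
shift [-0.11 -0.01  0.19] turn [ 0.001 -0.001  0.002]
```

View pics/g1.png

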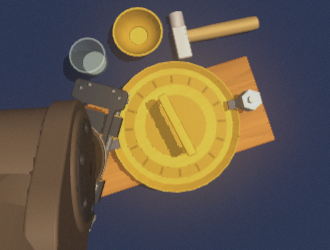

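The arm hides the nut in this view. The fingers are still closing, so I'll keep going.

send_rows:
  increments:
    - [2.5, [-0.1, 0, 0.2], [0, 0, 0]]
    - [2.5, [0, 0, 0], [0, 0, 0]]
    - [2.5, [0, 0, 0], [0, 0, 0]]
    - [2.5, [0, 0, 0], [0, 0, 0]]
    - [2.5, [0, 0, 0], [0, 0, 0]]

```text
clock: 4.25
position: [0.5124, 0.135, 0.0691]
ee_rot: [-2.502, -1.9, 0.0]
force: [0.4, -0.3, -0.4]
width: 0.274
gripper_force: 0.0
```

send_rows:
  increments:
    - [2.5, [0, 0, 0], [0, 0, 0]]
    - [2.5, [0, 0, 0], [0, 0, 0]]
    - [2.5, [0, 0, 0], [0, 0, 0]]

```text
clock: 4.55
position: [0.5124, 0.135, 0.0691]
ee_rot: [-2.502, -1.9, -0.0]
force: [0.2, 0.5, -0.1]
width: 0.274
gripper_force: 0.0
```

```bash
python3 -c "
from h import *
im=arm.get_image('scene');print(proj('scene',np.array([.5128,.1352,.0895])),proj('scene',arm.observe()['position']))
cv2.imwrite('pics/g2.png',cv2.resize(im[60:220,180:380,::-1],(800,640))[:600])"
```

```text
[281.534334   135.01695821] [281.19929848 142.29504753]
```

View pics/g2.png

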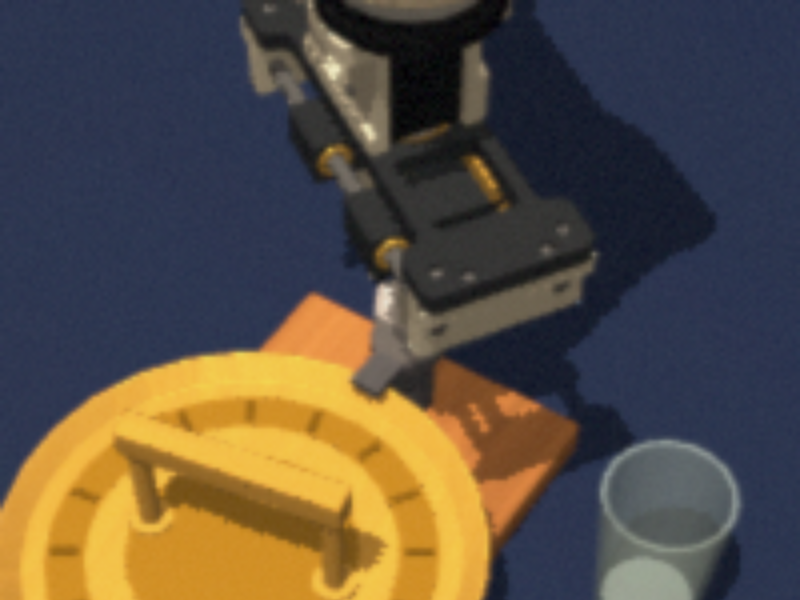

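The view shows the nut partly hidden behind the gripper's near side. The fingers read 25 mm with no contact force, so I'll close further to see where they stop.

send_rows:
  increments:
    - [0.5, [0, 0, 0], [0, 0, 0]]
    - [0.5, [0, 0, 0], [0, 0, 0]]
    - [0.5, [0, 0, 0], [0, 0, 0]]
    - [0.5, [0, 0, 0], [0, 0, 0]]
  force: 25

```text
clock: 5.0
position: [0.5124, 0.135, 0.0691]
ee_rot: [-2.502, -1.9, -0.0]
force: [-0.6, -0.0, -0.7]
width: 0.059
gripper_force: 0.0
```

```bash
python3 -c "
from h import *
to((.5128,.1352,.07),-15.7)
X=arm.observe()['position']
M=Ro.from_rotvec(arm.observe()['ee_rot']).as_matrix()
for n,q in dict(tip=[0,0,0],bodyend=[0,.095,-.066],c1=[.0375,.095,-.066],c2=[-.0375,.095,-.066],fing=[0,.0126,0],fing2=[0,.065,-.066]).items():print(n,(proj('scene',X+M@np.array(q))-[180,60])*4)
"
```

```text
t 5.0 pos [0.5124 0.135  0.0691] yaw -15.59 q [-0.72  0.46  0.49  1.98 -0.31  0.76 -0.32] F [-0.6 -0.  -0.7] w 0.059 g 0.0
shift [ 0.03  0.03 -0.09] turn [ 0.    -0.     0.002]
tip [404.85507271 329.19040489]
bodyend [503.70359343 383.622753  ]
c1 [584.4998183  354.45931875]
c2 [421.011291   413.47057732]
fing [416.21114746 348.00891833]
fing2 [471.66747501 332.72492783]
```

```bash
python3 -c "
from h import *
a=arm.get_image('scene')[90:170,230:330,::-1]; b=arm.get_image('top')[240:360,150:300,::-1]
X=arm.observe()['position'];print(proj('top',X),proj('scene',X))
cv2.imwrite('pics/g3.png',np.hstack([cv2.resize(a,(400,320),interpolation=2),cv2.resize(b,(400,320),interpolation=2)]))"
```

```text
[197.60071511 299.17617915] [281.22110192 142.29633444]
```

View pics/g3.png

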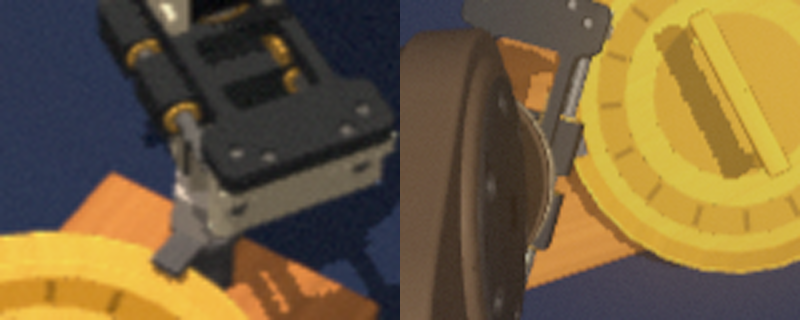

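```bash
python3 -c "
from h import *
X=arm.observe()['position']
M=Ro.from_rotvec(arm.observe()['ee_rot']).as_matrix()
for h in (.066,.08,.1,.12,.14,.16):
  for y in (.065,.095):
    print(h,y,*[ (proj(n,X+M@np.array([x,y,-h]))).round(0) for n in('scene','top') for x in(-.0375,.0375)])
"
```

```text
0.066 0.065 [278. 150.] [318. 136.] [228. 265.] [180. 252.]
0.066 0.095 [285. 163.] [326. 149.] [233. 246.] [186. 233.]
0.08 0.065 [278. 145.] [318. 131.] [227. 265.] [178. 251.]
0.08 0.095 [285. 158.] [327. 143.] [233. 245.] [184. 232.]
0.1 0.065 [278. 137.] [320. 122.] [226. 264.] [175. 250.]
0.1 0.095 [286. 150.] [328. 135.] [232. 244.] [181. 230.]
0.12 0.065 [278. 128.] [321. 113.] [225. 264.] [172. 249.]
0.12 0.095 [286. 141.] [330. 126.] [231. 243.] [179. 228.]
0.14 0.065 [278. 119.] [322. 104.] [224. 263.] [169. 248.]
0.14 0.095 [286. 132.] [331. 117.] [230. 241.] [176. 227.]
0.16 0.065 [278. 109.] [323.  94.] [223. 263.] [166. 247.]
0.16 0.095 [286. 123.] [332. 107.] [229. 240.] [173. 225.]
```

The body's end shows up about 3 cm higher than the stated sizes predict. That fits the fingertips still being above the nut, since they shut without contact. I'll probe gently downward with the fingers shut.

send_rows:
  increments:
    - [0.5, [0, 0, 0.2], [0, 0, 0]]
    - [0.5, [0, 0, 0.2], [0, 0, 0]]
    - [0.5, [0, 0, 0], [0, 0, 0]]

```text
clock: 5.4
position: [0.5122, 0.135, 0.0648]
ee_rot: [-2.502, -1.9, 0.001]
force: [0.2, -0.2, 0.6]
width: 0.054
gripper_force: 0.0
```

send_rows:
  increments:
    - [0.5, [0, 0, 0.2], [0, 0, 0]]
    - [0.5, [0, 0, 0.2], [0, 0, 0]]
    - [0.5, [0, 0, 0], [0, 0, 0]]

```text
clock: 5.7
position: [0.5127, 0.1351, 0.0638]
ee_rot: [-2.501, -1.898, -0.003]
force: [-12.7, -2.1, 39.0]
width: 0.056
gripper_force: 19.9
```

Contact came at a reported z of 0.064, against the bare thread end at 0.0965. So the real tips sit about 33 mm above the reported z, which agrees with the body in the images. I'll back off, open, and go down by that much.

send_rows:
  increments:
    - [7, [0, 0, -1], [0, 0, 0]]
    - [7, [0, 0, -1], [0, 0, 0]]
    - [7, [0, 0, 0], [0, 0, 0]]
    - [7, [0, 0, 0], [0, 0, 0]]
    - [7, [0, 0, 0], [0, 0, 0]]

```text
clock: 6.2
position: [0.5121, 0.135, 0.0807]
ee_rot: [-2.502, -1.9, 0.001]
force: [0.5, 0.3, 0.4]
width: 0.438
gripper_force: 0.0
```

send_rows:
  increments:
    - [7, [0, 0, 0], [0, 0, 0]]
    - [7, [0, 0, 0], [0, 0, 0]]
    - [7, [0, 0, 0], [0, 0, 0]]
    - [7, [0, 0, 0], [0, 0, 0]]
    - [7, [0, 0, 0], [0, 0, 0]]

```text
clock: 6.7
position: [0.5124, 0.135, 0.0811]
ee_rot: [2.502, 1.9, -0.0]
force: [0.0, 0.0, 0.9]
width: 0.762
gripper_force: 0.0
```

```bash
python3 -c "
from h import *
to((.5128,.1352,.038),-15.7)"
```

```text
t 6.7 pos [0.5124 0.135  0.0811] yaw -15.59 q [-0.73  0.45  0.5   1.97 -0.3   0.79 -0.33] F [0.  0.  0.9] w 0.762 g 0.0
shift [0.03 0.03 4.31] turn [-0.     0.     0.002]
```

send_rows:
  increments:
    - [7, [0, 0, 1], [0, 0, 0]]
    - [7, [0, 0, 1], [0, 0, 0]]
    - [7, [0, 0, 0], [0, 0, 0]]

```text
clock: 7.0
position: [0.5112, 0.1347, 0.0594]
ee_rot: [-2.502, -1.899, 0.004]
force: [-0.7, -1.1, 0.1]
width: 0.761
gripper_force: 0.0
```

send_rows:
  increments:
    - [7, [0, 0, 0.6], [0, 0, 0]]
    - [7, [0, 0, 0.6], [0, 0, 0]]
    - [7, [0, 0, 0.6], [0, 0, 0]]
    - [7, [0, 0, 0.4], [0, 0, 0]]
    - [7, [0, 0, 0], [0, 0, 0]]

```text
clock: 7.5
position: [0.512, 0.1349, 0.0385]
ee_rot: [-2.502, -1.899, 0.001]
force: [-0.1, 0.4, 0.7]
width: 0.76
gripper_force: 0.0
```

send_rows:
  increments:
    - [2, [0, 0, 0], [0, 0, 0]]
    - [2, [0, 0, 0], [0, 0, 0]]
    - [2, [0, 0, 0], [0, 0, 0]]
    - [2, [0, 0, 0], [0, 0, 0]]
    - [2, [0, 0, 0], [0, 0, 0]]

```text
clock: 8.0
position: [0.5128, 0.135, 0.0393]
ee_rot: [2.502, 1.899, 0.001]
force: [4.5, -1.3, -0.5]
width: 0.375
gripper_force: 6.9
```

send_rows:
  increments:
    - [2, [0, 0, 0], [0, 0, 0]]
    - [2, [0, 0, 0], [0, 0, 0]]
    - [2, [0, 0, 0], [0, 0, 0]]
    - [2, [0, 0, 0], [0, 0, 0]]

```text
clock: 8.4
position: [0.5131, 0.1349, 0.0399]
ee_rot: [2.502, 1.899, 0.002]
force: [-1.0, -1.1, 8.0]
width: 0.327
gripper_force: 48.0
```

The grip reads exactly 30 mm across the flats. Turning counter-clockwise, which is negative about the tool's z.

send_rows:
  increments:
    - [2, [0, 0, 0], [0, 0, -0.1]]
    - [2, [0, 0, 0], [0, 0, -0.1]]
    - [2, [0, 0, 0], [0, 0, -0.1]]
    - [2, [0, 0, 0], [0, 0, -0.1]]
    - [2, [0, 0, 0], [0, 0, -0.1]]

```text
clock: 8.9
position: [0.5136, 0.1349, 0.0399]
ee_rot: [1.949, 2.462, 0.003]
force: [1.5, -1.8, 4.3]
width: 0.327
gripper_force: 47.8
```

send_rows:
  increments:
    - [2, [0, 0, 0], [0, 0, -0.1]]
    - [2, [0, 0, 0], [0, 0, -0.1]]
    - [2, [0, 0, 0], [0, 0, -0.1]]
    - [2, [0, 0, 0], [0, 0, -0.1]]
    - [2, [0, 0, 0], [0, 0, -0.1]]

```text
clock: 9.4
position: [0.5141, 0.1352, 0.0399]
ee_rot: [1.279, 2.867, 0.003]
force: [2.2, -0.4, 2.7]
width: 0.324
gripper_force: 47.7
```

send_rows:
  increments:
    - [2, [0, 0, 0], [0, 0, -0.1]]
    - [2, [0, 0, 0], [0, 0, -0.1]]
    - [2, [0, 0, 0], [0, 0, -0.1]]
    - [2, [0, 0, 0], [0, 0, -0.1]]
    - [2, [0, 0, 0], [0, 0, 0]]

```text
clock: 9.9
position: [0.5142, 0.1355, 0.0399]
ee_rot: [0.687, 3.063, 0.003]
force: [4.5, 1.4, 2.4]
width: 0.322
gripper_force: 47.7
```

```bash
python3 -c "
from h import *
to((.5128,.1352,.04),64.5)"
```

```text
t 9.9 pos [0.5142 0.1355 0.0399] yaw 64.71 q [-0.41  0.48  0.06  1.98 -0.05  0.68  0.82] F [4.5 1.4 2.4] w 0.322 g 47.73708412569249
shift [ 0.12 -0.09 -0.01] turn [0.003 0.002 0.004]
```

send_rows:
  increments:
    - [7, [0, 0, 0], [0, 0, 0]]
    - [7, [0, 0, 0], [0, 0, 0]]
    - [7, [0, 0, 0], [0, 0, 0]]
    - [7, [0, 0, 0], [0, 0, 0]]
    - [7, [0, 0, 0], [0, 0, 0]]

```text
clock: 10.4
position: [0.512, 0.1349, 0.0389]
ee_rot: [-0.691, -3.064, 0.001]
force: [-1.4, -0.8, -0.1]
width: 0.707
gripper_force: 0.0
```

send_rows:
  increments:
    - [7, [0, 0, -2], [0, 0, 0]]
    - [7, [0, 0, -3], [0, 0, 0]]
    - [7, [0, 0, -3], [0, 0, 0]]
    - [7, [0, 0, -3], [0, 0, 0]]
    - [7, [0, 0, -1], [0, 0, 0]]

```text
clock: 10.9
position: [0.5137, 0.1355, 0.1619]
ee_rot: [0.69, 3.062, 0.004]
force: [0.3, -0.4, 0.1]
width: 0.76
gripper_force: 0.0
```

send_rows:
  increments:
    - [7, [0, 0, 0], [0, 0, 0.14]]
    - [7, [0, 0, 0], [0, 0, 0.14]]
    - [7, [0, 0, 0], [0, 0, 0.14]]
    - [7, [0, 0, 0], [0, 0, 0.14]]
    - [7, [0, 0, 0], [0, 0, 0.14]]

```text
clock: 11.4
position: [0.5119, 0.1349, 0.1584]
ee_rot: [-1.707, -2.637, 0.002]
force: [0.1, -0.1, -0.1]
width: 0.766
gripper_force: 0.0
```

send_rows:
  increments:
    - [7, [0, 0, 0], [0, 0, 0.14]]
    - [7, [0, 0, 0], [0, 0, 0.14]]
    - [7, [0, 0, 0], [0, 0, 0.14]]
    - [7, [0, 0, 0], [0, 0, 0.14]]
    - [7, [0, 0, 0], [0, 0, 0.14]]

```text
clock: 11.9
position: [0.5119, 0.1349, 0.1584]
ee_rot: [-2.508, -1.892, 0.002]
force: [0.4, -0.3, 0.8]
width: 0.764
gripper_force: 0.0
```

```bash
python3 -c "
from h import *
to((.59,-.117,.16),-18.6)"
```

```text
t 11.9 pos [0.5119 0.1349 0.1584] yaw -15.94 q [-0.65  0.33  0.38  1.88 -0.15  0.96 -0.48] F [ 0.4 -0.3  0.8] w 0.764 g 0.0
shift [-22.08  14.43  -0.16] turn [-0.001  0.001  0.047]
```

send_rows:
  increments:
    - [7, [-3.7, 2.4, 0], [0, 0, 0]]
    - [7, [-3.7, 2.4, 0], [0, 0, 0]]
    - [7, [-3.7, 2.4, 0], [0, 0, 0]]

```text
clock: 12.2
position: [0.5518, 0.0078, 0.1584]
ee_rot: [-2.501, -1.901, 0.001]
force: [0.9, -0.1, 0.8]
width: 0.763
gripper_force: 0.0
```

send_rows:
  increments:
    - [7, [-3.7, 2.4, 0], [0, 0, 0]]
    - [7, [-3.7, 2.4, 0], [0, 0, 0]]
    - [7, [-3.6, 2.4, 0], [0, 0, 0]]
    - [7, [0, 0, 0], [0, 0, 0.05]]
    - [7, [0, 0, 0], [0, 0, 0]]

```text
clock: 12.7
position: [0.5912, -0.1181, 0.1581]
ee_rot: [-2.552, -1.831, 0.002]
force: [-1.2, 0.9, -0.0]
width: 0.76
gripper_force: 0.0
```

```bash
python3 -c "
from h import *
to((.59,-.117,.04),-18.6)"
```

```text
t 12.7 pos [ 0.5912 -0.1181  0.1581] yaw -18.69 q [-0.21  0.46  0.45  1.71 -0.23  1.03 -0.  ] F [-1.2  0.9 -0. ] w 0.76 g 0.0
shift [ 0.08 -0.13 11.81] turn [-0.001  0.001 -0.002]
```

send_rows:
  increments:
    - [7, [0.1, -0.1, 3], [0, 0, 0]]
    - [7, [0, 0, 3], [0, 0, 0]]
    - [7, [0, 0, 2.5], [0, 0, 0]]
    - [7, [0, 0, 1], [0, 0, 0]]
    - [7, [0, 0, 0], [0, 0, 0]]

```text
clock: 13.2
position: [0.5899, -0.1139, 0.0627]
ee_rot: [-2.545, -1.838, 0.003]
force: [1.3, 0.1, 0.1]
width: 0.766
gripper_force: 0.0
```

send_rows:
  increments:
    - [7, [0, 0, 0.6], [0, 0, 0]]
    - [7, [0, 0, 0.6], [0, 0, 0]]
    - [7, [0, 0, 0.6], [0, 0, 0]]
    - [7, [0, 0, 0.5], [0, 0, 0]]
    - [7, [0, 0, 0], [0, 0, 0]]

```text
clock: 13.7
position: [0.5907, -0.1152, 0.0405]
ee_rot: [-2.548, -1.836, 0.001]
force: [0.4, -0.6, -0.4]
width: 0.763
gripper_force: 0.0
```

send_rows:
  increments:
    - [2, [0, 0, 0], [0, 0, 0]]
    - [2, [0, 0, 0], [0, 0, 0]]
    - [2, [0, 0, 0], [0, 0, 0]]
    - [2, [0, 0, 0], [0, 0, 0]]
    - [2, [0, 0, 0], [0, 0, 0]]

```text
clock: 14.2
position: [0.5912, -0.1153, 0.0413]
ee_rot: [2.549, 1.836, 0.0]
force: [0.9, 0.5, 0.2]
width: 0.375
gripper_force: 0.0
```

send_rows:
  increments:
    - [2, [0, 0, 0], [0, 0, 0]]
    - [2, [0, 0, 0], [0, 0, 0]]
    - [2, [0, 0, 0], [0, 0, 0]]
    - [2, [0, 0, 0], [0, 0, 0]]

```text
clock: 14.6
position: [0.5907, -0.1152, 0.0412]
ee_rot: [-2.548, -1.836, 0.001]
force: [-3.6, 1.6, 4.5]
width: 0.325
gripper_force: 25.0
```

send_rows:
  increments:
    - [2, [0, 0, 0], [0, 0, -0.1]]
    - [2, [0, 0, 0], [0, 0, -0.1]]
    - [2, [0, 0, 0], [0, 0, -0.1]]
    - [2, [0, 0, 0], [0, 0, -0.1]]
    - [2, [0, 0, 0], [0, 0, -0.1]]

```text
clock: 15.1
position: [0.5899, -0.1151, 0.0412]
ee_rot: [-2.01, -2.412, 0.001]
force: [-7.7, 1.0, 9.1]
width: 0.325
gripper_force: 25.0
```

send_rows:
  increments:
    - [2, [0, 0, 0], [0, 0, -0.1]]
    - [2, [0, 0, 0], [0, 0, -0.1]]
    - [2, [0, 0, 0], [0, 0, -0.1]]
    - [2, [0, 0, 0], [0, 0, -0.1]]
    - [2, [0, 0, 0], [0, 0, -0.1]]

```text
clock: 15.6
position: [0.5891, -0.1154, 0.0412]
ee_rot: [-1.351, -2.833, 0.002]
force: [-10.0, 0.7, 10.4]
width: 0.323
gripper_force: 25.0
```

send_rows:
  increments:
    - [2, [0, 0, 0], [0, 0, -0.1]]
    - [2, [0, 0, 0], [0, 0, -0.1]]
    - [2, [0, 0, 0], [0, 0, -0.1]]
    - [2, [0, 0, 0], [0, 0, -0.1]]
    - [2, [0, 0, 0], [0, 0, -0.08]]

```text
clock: 16.1
position: [0.5887, -0.116, 0.0411]
ee_rot: [-0.639, -3.072, 0.002]
force: [-11.4, -0.8, 12.7]
width: 0.324
gripper_force: 25.0
```

send_rows:
  increments:
    - [7, [0, 0, 0], [0, 0, 0]]
    - [7, [0, 0, 0], [0, 0, 0]]
    - [7, [0, 0, 0], [0, 0, 0]]
    - [7, [0, 0, 0], [0, 0, 0]]
    - [7, [0, 0, 0], [0, 0, 0]]

```text
clock: 16.6
position: [0.5913, -0.1152, 0.0411]
ee_rot: [0.644, 3.075, 0.0]
force: [0.3, 0.0, -0.2]
width: 0.711
gripper_force: 0.0
```

send_rows:
  increments:
    - [7, [0, 0, -2], [0, 0, 0]]
    - [7, [0, 0, -3], [0, 0, 0]]
    - [7, [0, 0, -3], [0, 0, 0]]
    - [7, [0, 0, -3], [0, 0, 0]]
    - [7, [0, 0, -1], [0, 0, 0]]

```text
clock: 17.1
position: [0.5929, -0.1154, 0.1644]
ee_rot: [0.643, 3.07, 0.001]
force: [0.6, -0.2, 0.1]
width: 0.764
gripper_force: 0.0
```

```bash
python3 -c "
from h import *
to((.551,.009,.16),116.2)
cv2.imwrite('pics/s2.png',np.hstack([cv2.resize(arm.get_image('scene')[100:300,130:330,::-1],(400,400)),cv2.resize(arm.get_image('top')[180:380,150:350,::-1],(400,400))]))"
```

```text
t 17.1 pos [ 0.5929 -0.1154  0.1644] yaw 66.33 q [ 0.11  0.43 -0.01  1.68  0.01  1.03  1.26] F [ 0.6 -0.2  0.1] w 0.764 g 0.0
shift [8.83 9.72 0.41] turn [-0.001  0.005 -0.87 ]
```

View pics/s2.png

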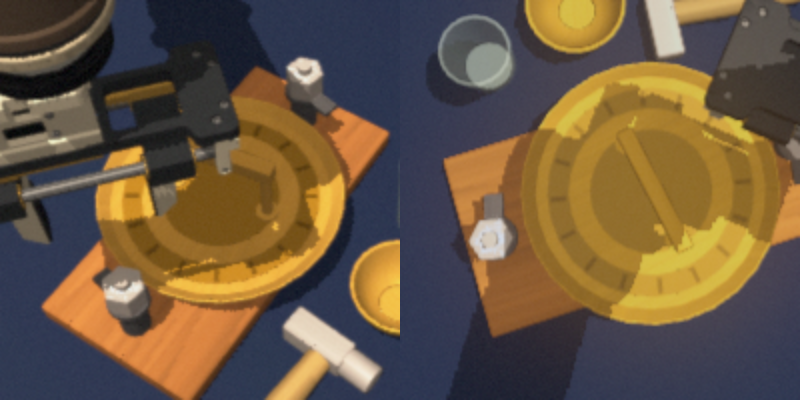

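Both dogs are now well clear of the rim: the left one points +x and the right one -x. The handle bar runs from about (261.7, 246.5) to (292.5, 303.2) in top-view pixels.

```bash
python3 -c "
from h import *
H=[ray('top',p,.119) for p in((261.7,246.5),(292.5,303.2))];d=H[0]-H[1];c=np.mean(H,0);y=np.degrees(np.arctan2(d[1],d[0]));print(c,np.linalg.norm(d),y)
to((*c,.16),y+90)"
```

```text
[0.55014786 0.00734535] 0.09862549604366046 28.20950729606784
t 17.2 pos [ 0.5922 -0.1154  0.1626] yaw 66.34 q [ 0.11  0.43 -0.01  1.68  0.01  1.03  1.26] F [ 0.4 -0.1 -0.2] w 0.767 g 0.0
shift [8.78 9.55 0.24] turn [-0.     0.003 -0.905]
```

send_rows:
  increments:
    - [9, [2.9, 3.2, 0], [0, 0, 0]]
    - [9, [2.9, 3.2, 0], [0, 0, 0]]
    - [9, [2.9, 3.2, 0], [0, 0, 0]]
    - [9, [0, 0, 0], [0, 0, 0]]

```text
clock: 17.6
position: [0.5472, 0.0147, 0.1595]
ee_rot: [-0.63, -3.074, -0.004]
force: [-0.2, 1.4, -0.1]
width: 0.977
gripper_force: 0.0
```

send_rows:
  increments:
    - [9, [0, 0, 0], [0, 0, -0.14]]
    - [9, [0, 0, 0], [0, 0, -0.14]]
    - [9, [0, 0, 0], [0, 0, -0.14]]
    - [9, [0, 0, 0], [0, 0, -0.14]]
    - [9, [0, 0, 0], [0, 0, -0.14]]

```text
clock: 18.1
position: [0.5491, 0.0071, 0.1594]
ee_rot: [0.458, -3.106, -0.0]
force: [0.2, -0.1, 0.9]
width: 0.98
gripper_force: 0.0
```

send_rows:
  increments:
    - [9, [0, 0, 0], [0, 0, -0.14]]
    - [9, [0, 0, 0], [0, 0, 0]]
    - [9, [0, 0, 0], [0, 0, 0]]

```text
clock: 18.4
position: [0.5494, 0.0072, 0.16]
ee_rot: [0.658, -3.07, -0.001]
force: [-0.2, 0.2, 0.1]
width: 0.979
gripper_force: 0.0
```

```bash
python3 -c "
from h import *
H=[ray('top',p,.119) for p in((261.7,246.5),(292.5,303.2))];d=H[0]-H[1];c=np.mean(H,0);y=np.degrees(np.arctan2(d[1],d[0]))
to((*c,.06),y+90)"
```

```text
t 18.4 pos [0.5494 0.0072 0.16  ] yaw 114.21 q [ 0.06  0.37 -0.23  1.8   0.1   0.99  1.79] F [-0.2  0.2  0.1] w 0.979 g 0.0
shift [-0.09 -0.02 10.  ] turn [ 0.001 -0.002 -0.07 ]
```

send_rows:
  increments:
    - [9, [0, 0, 3], [0, 0, -0.05]]
    - [9, [0, 0, 3], [0, 0, 0]]
    - [9, [0, 0, 2], [0, 0, 0]]
    - [9, [0, 0, 1], [0, 0, 0]]
    - [9, [0, 0, 1], [0, 0, 0]]

```text
clock: 18.9
position: [0.5499, 0.0076, 0.0605]
ee_rot: [0.74, -3.053, -0.0]
force: [0.4, -0.2, 0.7]
width: 0.983
gripper_force: 0.0
```

send_rows:
  increments:
    - [0.6, [0, 0, 0], [0, 0, 0]]
    - [0.6, [0, 0, 0], [0, 0, 0]]
    - [0.6, [0, 0, 0], [0, 0, 0]]
    - [0.6, [0, 0, 0], [0, 0, 0]]
    - [0.6, [0, 0, 0], [0, 0, 0]]
  force: 55

```text
clock: 19.4
position: [0.5503, 0.0075, 0.0617]
ee_rot: [-0.742, 3.052, -0.0]
force: [-0.1, -0.0, -0.4]
width: 0.596
gripper_force: 0.0
```

send_rows:
  increments:
    - [0.6, [0, 0, 0], [0, 0, 0]]
    - [0.6, [0, 0, 0], [0, 0, 0]]
    - [0.6, [0, 0, 0], [0, 0, 0]]
    - [0.6, [0, 0, 0], [0, 0, 0]]
    - [0.6, [0, 0, 0], [0, 0, 0]]

```text
clock: 19.9
position: [0.55, 0.0075, 0.0611]
ee_rot: [-0.742, 3.053, -0.0]
force: [3.8, -7.6, 2.3]
width: 0.162
gripper_force: 3.5
```

send_rows:
  increments:
    - [0.6, [0, 0, 0], [0, 0, 0]]
    - [0.6, [0, 0, 0], [0, 0, 0]]
    - [0.6, [0, 0, 0], [0, 0, 0]]

```text
clock: 20.2
position: [0.55, 0.0074, 0.0611]
ee_rot: [-0.742, 3.053, -0.0]
force: [0.7, -0.7, -0.0]
width: 0.144
gripper_force: 55.0
```

The bar is gripped (about 13 to 14 mm at 55 N). Lifting gently.

send_rows:
  increments:
    - [0.6, [0, 0, -0.4], [0, 0, 0]]
    - [0.6, [0, 0, -0.6], [0, 0, 0]]
    - [0.6, [0, 0, -0.8], [0, 0, 0]]
    - [0.6, [0, 0, -0.8], [0, 0, 0]]
    - [0.6, [0, 0, -0.8], [0, 0, 0]]

```text
clock: 20.7
position: [0.55, 0.0076, 0.096]
ee_rot: [-0.742, 3.052, -0.0]
force: [0.8, 0.4, -5.0]
width: 0.143
gripper_force: 55.0
```

send_rows:
  increments:
    - [0.6, [0, 0, -0.8], [0, 0, 0]]
    - [0.6, [0, 0, -0.8], [0, 0, 0]]
    - [0.6, [0, 0, -0.8], [0, 0, 0]]
    - [0.6, [0, 0, -0.8], [0, 0, 0]]
    - [0.6, [0, 0, -0.8], [0, 0, 0]]

```text
clock: 21.2
position: [0.5499, 0.0076, 0.1358]
ee_rot: [0.742, -3.053, -0.0]
force: [1.1, -0.5, -5.3]
width: 0.147
gripper_force: 55.0
```

send_rows:
  increments:
    - [0.6, [0, 0, -0.8], [0, 0, 0]]
    - [0.6, [0, 0, -0.8], [0, 0, 0]]
    - [0.6, [0, 0, -0.8], [0, 0, 0]]
    - [0.6, [0, 0, -0.8], [0, 0, 0]]
    - [0.6, [0, 0, -0.8], [0, 0, 0]]

```text
clock: 21.7
position: [0.5499, 0.0075, 0.1758]
ee_rot: [0.742, -3.053, -0.0]
force: [-0.4, 0.5, -6.9]
width: 0.149
gripper_force: 55.0
```

send_rows:
  increments:
    - [0.6, [0, 0, -0.6], [0, 0, 0]]
    - [0.6, [0, 0, -0.4], [0, 0, 0]]
    - [0.6, [0, 0, 0], [0, 0, 0]]
    - [0.6, [0, 0, 0], [0, 0, 0]]
    - [0.6, [0, 0, 0], [0, 0, 0]]

```text
clock: 22.2
position: [0.5497, 0.0075, 0.1847]
ee_rot: [0.742, -3.052, -0.0]
force: [-0.0, 1.3, -6.0]
width: 0.145
gripper_force: 55.0
```

```bash
python3 -c "
from h import *
to((.55,.0075,.18),117)
cv2.imwrite('pics/s3.png',np.hstack([cv2.resize(arm.get_image('scene')[60:300,100:340,::-1],(400,400)),cv2.resize(arm.get_image('top')[130:380,150:400,::-1],(400,400))]))"
```

```text
t 22.2 pos [0.5497 0.0075 0.1847] yaw 117.33 q [ 0.07  0.34 -0.24  1.76  0.09  1.05  1.84] F [-0.   1.3 -6. ] w 0.145 g 54.99720096588135
shift [-0.03 -0.01  0.47] turn [ 0.    -0.001  0.006]
```

View pics/s3.png

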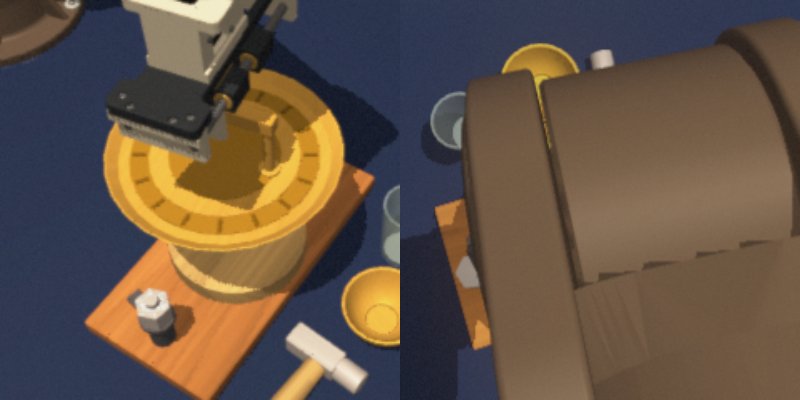

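The scene view shows the tray up over its block, level and free, with the right nut's dog turned clear. It has risen about 12.4 cm and hangs with roughly 6 N. I'll hold it still for 2.5 s.

send_rows:
  increments:
    - [0.6, [0, 0, 0], [0, 0, 0]]
    - [0.6, [0, 0, 0], [0, 0, 0]]
    - [0.6, [0, 0, 0], [0, 0, 0]]
    - [0.6, [0, 0, 0], [0, 0, 0]]
    - [0.6, [0, 0, 0], [0, 0, 0]]

```text
clock: 22.8
position: [0.5499, 0.0075, 0.1851]
ee_rot: [-0.742, 3.053, 0.0]
force: [-0.5, 0.2, -6.5]
width: 0.149
gripper_force: 55.0
```

send_rows:
  increments:
    - [0.6, [0, 0, 0], [0, 0, 0]]
    - [0.6, [0, 0, 0], [0, 0, 0]]
    - [0.6, [0, 0, 0], [0, 0, 0]]
    - [0.6, [0, 0, 0], [0, 0, 0]]
    - [0.6, [0, 0, 0], [0, 0, 0]]

```text
clock: 23.3
position: [0.5499, 0.0075, 0.1851]
ee_rot: [0.742, -3.053, -0.0]
force: [-0.8, -0.0, -5.7]
width: 0.149
gripper_force: 55.0
```

send_rows:
  increments:
    - [0.6, [0, 0, 0], [0, 0, 0]]
    - [0.6, [0, 0, 0], [0, 0, 0]]
    - [0.6, [0, 0, 0], [0, 0, 0]]
    - [0.6, [0, 0, 0], [0, 0, 0]]
    - [0.6, [0, 0, 0], [0, 0, 0]]

```text
clock: 23.8
position: [0.5499, 0.0075, 0.1851]
ee_rot: [-0.742, 3.053, 0.0]
force: [-0.4, 0.0, -5.9]
width: 0.149
gripper_force: 55.0
```

send_rows:
  increments:
    - [0.6, [0, 0, 0], [0, 0, 0]]
    - [0.6, [0, 0, 0], [0, 0, 0]]
    - [0.6, [0, 0, 0], [0, 0, 0]]
    - [0.6, [0, 0, 0], [0, 0, 0]]
    - [0.6, [0, 0, 0], [0, 0, 0]]

```text
clock: 24.3
position: [0.5499, 0.0076, 0.1851]
ee_rot: [-0.742, 3.053, 0.0]
force: [0.5, 0.2, -6.1]
width: 0.148
gripper_force: 55.0
```

send_rows:
  increments:
    - [0.6, [0, 0, 0], [0, 0, 0]]
    - [0.6, [0, 0, 0], [0, 0, 0]]
    - [0.6, [0, 0, 0], [0, 0, 0]]
    - [0.6, [0, 0, 0], [0, 0, 0]]
    - [0.6, [0, 0, 0], [0, 0, 0]]

```text
clock: 24.8
position: [0.55, 0.0075, 0.1851]
ee_rot: [-0.742, 3.053, 0.0]
force: [-0.1, -0.1, -5.4]
width: 0.143
gripper_force: 55.0
```

```bash
python3 -c "
from cell import arm
print(arm.sign_off())"
```

```text
the job is handed in; nothing more can be done
None
```

I turned both dogs clear of the rim and lifted the tray; it was held level and steady about 12 cm above the block when I handed the job in at about 25 s (no verdict was returned).

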